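Roll a flanged roller up the loading gutter and shut the keeper

ROBOT

A 6-joint arm with a two-finger parallel gripper is mounted at the origin on the work surface. World frame = base frame: x ahead of the robot, y to its left, z up, the work surface at z = 0. Lengths are in m, angles in degrees, forces in N, time in s.
With the tool pointing down it reaches from about 0.3 to 0.75 m from the base axis. Payload 8.5 kg.
Tool frame: the origin (TCP) lies at the very end of the fingers, on their centre line; the grasp point (between the pads) lies 19 mm behind it (env.pinch_z is the distance from the TCP to the grasp point, in m); z points along the fingers, y is the line along which they close (so a half turn about z gives the same grasp; the last joint's range is limited). The gripper opens to 85 mm and grips with 20 to 120 N. Pads are 22 mm wide; open, the fingers measure 114 mm over their backs; the gripper's body (76 mm by 85 mm) begins 54 mm behind the grasp point. The pads swing forward as they close: fully open they stand 13 mm farther back than shut.
Start: joints at [-84.643, 21.807, 74.336, -0, 83.858, -12.336], TCP at [0.167, -0.524, 0.231] pointing down, gripper open.
Joint ranges: [-178.18, 178.18], [-50.72, 133.34], [12.68, 142.11], [-81.47, 261.47], [9.98, 163.14], [-165.26, 165.26]. Speed limits (degrees/s): [136.94, 136.94, 180, 180, 180, 180].

INTERFACE

Orientations are given as a 3x3 rotation matrix whose columns are the frame's x, y, z axes.
In Python, from rig import env, viewer gives the robot as it stands.
- The arm moves only by the tool drive_tool, never from a script. Its argument "series" is a list of rows, each a list of 3 entries, a list of its own where there are three numbers: the shift along the tool's x, y, z in m, then the turn about the tool's z in degrees, then the finger opening in m, from 0 to 0.0854. A call has 1 to 20 rows; each row is the pose to reach, as a shift and turn from the pose commanded when the call began, along the tool's axes at that moment; what a row does not reach only later rows make up. A row lasts 1/10 s, in which the tool goes at most 50 mm and 8.59 degrees, less where a joint would pass 70% of its speed; a pose out of reach is approached as far as the arm can. A call with a gripper value outside its range is refused whole. The fingers move at their own pace and stop on an object; "newtons" is the grip in N (left out, the last holds). Time passes only in rows, so rows that repeat a pose let the fingers close. It gives the time, the measured TCP pose, the force, the opening and the grip force at its end, in the units of the state.
- env.observe(): the state, without advancing time (a new reading comes with each control period).
- viewer.get_image(name): name is "scene" or "top" or "wrist"; returns a dict with "img" (420x560x3 uint8, red, green, blue), "depth" (420x560 float32, m along the optical axis (not along the pixel's ray), 0 where there is no reading), "camera_matrix" (3x3 intrinsics, pixels), "rvec" (rotation vector, rad) and "tvec" (3), from world to camera coordinates, as OpenCV has them. Camera axes: x right, y down, z forward; pixel columns grow to the right and rows downward; lengths in m; the calibration is good to about 2 mm. A picture is of the moment at which its call begins.
- env.close_job(): hands the job in; it is judged then, once.
The state is a dict: "time_s": time; "q": joint angles; "qvel": joint speeds; "joint_efforts": joint torques, N m; "position": TCP position; "tool_rot": TCP orientation; "ft_force": force on the tool from outside, world axes, zero at the start; "wrist_torque": the same for the moment, N m; "grip_width": finger opening in m; "gripper_force": force on a finger pad.
Only numpy, scipy, OpenCV 4.12 (cv2) and the standard library are available. Lean on these libraries where they do the work, as an engineer would, in place of code of your own. Each camera call takes 0.05 s, during which the arm holds its last target. There are 200 camera calls.

TASK

With the fingertips, push the flanged steel roller up its sloped gutter and over the crest, so that it settles against the red stop and does not roll back. Then push the keeper bolt by its black-topped knob fully across behind the roller. Only push, lift nothing: the roller stays down in the gutter, and the insulator, S-hook, oil can and fuller stay where they are.

Things in the scene. Friction and masses are not known exactly. Their poses are not given: they have to be found in the camera images.
- gutter: Fixed steel gutter on a wooden board (400 x 110 x 12 mm). Origin on the bench under the board's middle, on the gutter's midline; +x runs along the gutter to its upper end, z up. All x, y, height below are in this frame, mm. Floor 66 wide between walls 5 thick, 14 above the floor. Behind the seat, a guide block for the keeper stands outside the wall at x 81 to 115, y 39 to 55, top at height 90.
- bed: The rising part of the gutter's floor, fixed. Origin on the floor's midline at the crest (x = 85, height 61.3); its x runs up the slope, its z square to the floor. The floor rises at 7 degrees from height 30 at x = -170 to the crest. At x = -170 only a lip, 8 high and 6 thick, closes the low end. The roller's centre is 28 mm above this floor as it rolls.
- roller: Loose flanged steel roller, about 0.45 kg, lying across the gutter: two 56 mm flanges, each 8 thick, on a core 44 in diameter and 44 long (60 overall). Origin at its centre, y along its axle; x and z turn as it rolls. It starts at rest against the low lip, centre near x = -154, height 60. It rolls freely; under 5 N pushes it uphill, best on the core near axle height.
- seat (a point): The roller's centre when seated: x = 136.5, y = 0, height 82.5. Past the crest the floor falls at 8 degrees from height 61.3 at x = 85 to 50 at x = 165, where a red upright stop plate (8 thick, top at height 98) closes the gutter. A roller that has passed the crest rolls on and settles against the stop; one that has not rolls back down.
- keeper (a joint): Travel of the keeper bolt, m: 0 drawn back, 0.045 fully across (end stop); starts between 0 and 0.008. A brass rod of 12 mm diameter at x = 98, height 80, sliding towards the gutter's -y; it stays where left and takes 2 to 5 N. Drawn back its tip is just outside the floor; across, it lies about 5 mm behind the seated roller. A roller not seated blocks it.
- keeper_knob (a point): Centre of the black top (20 mm diameter, 16 high) of the upright knob on the keeper bolt, 36 mm above the bolt's axis (height 116), on a 14 mm brass stem. Moves with the bolt: y = 115 drawn back, y = 70 fully across. Push it from the side away from the gutter.
- insulator: Loose brown-glazed ceramic insulator knob, 48 mm diameter, 50 mm high, standing near the gutter on the keeper's side. Origin under its centre. Leave alone.
- s_hook: Loose dull iron S-hook, about 80 x 45 mm, 8 mm thick, lying flat near the gutter on the side away from the keeper. Origin on the bench at its middle. Leave alone.
- oil_can: Loose copper oil can, 80 mm diameter, 153 mm high with its spout (along its +x), standing left of the gutter. Origin under its centre. Leave alone.
- fuller: Loose steel fuller lying on the bench right of the gutter, about 120 x 45 x 30 mm, long side along its x. Origin under its middle. Leave alone.

How it is judged (in metres and radians):
On the way, in this order (a step that is already met when the one before it is completed fails the run):
1. the roller rests in its seat against the red stop while the keeper is still open (x of roller in the frame of gutter between 0.131 and 0.142 m and z of roller in the frame of gutter between 0.076 and 0.089 m and y of roller in the frame of gutter between -0.012 and 0.012 m and value of joint keeper below 0.015 m and linear speed of roller below 0.03 m/s), for 0.2 s.
2. the keeper is across behind it (x of roller in the frame of gutter between 0.131 and 0.142 m and z of roller in the frame of gutter between 0.076 and 0.089 m and y of roller in the frame of gutter between -0.012 and 0.012 m and value of joint keeper above 0.038 m), for 0.2 s.
At the end, for the whole second after the job is handed in: The roller is at rest in the seat beyond the crest, its centre within about 6 mm of the seat point along the gutter and in height and 12 mm across it; the keeper stands at 38 mm or more of its 45 mm; the four bystanders are within 15 mm of where they began (all of step 2 and linear speed of roller below 0.02 m/s and velocity of joint keeper below 0.01 m/s and distance of each of insulator, s_hook, oil_can, fuller from where it was at the start of the episode below 0.015 m); the robot touches nothing.
It fails at once if the roller is lifted more than 10 mm off the gutter's floor (z of roller in the frame of bed above 0.038 m or (x of roller in the frame of gutter above 0.11 m and z of roller in the frame of gutter above 0.0985 m)).
It fails at once if the roller leaves the gutter (height (world z) of roller below 0.04 m or y of roller in the frame of gutter above 0.03 m or y of roller in the frame of gutter below -0.03 m).
It fails at once if the insulator, S-hook, oil can or fuller is moved (distance of any of insulator, s_hook, oil_can, fuller from where it was at the start of the episode above 0.015 m).
It also fails if it takes over 48 s, if anything falls off the work surface, if the arm or the gripper's body presses on something with over 40 N, if the wrist force passes 120 N, or if a joint passes its speed limit or range.

## Working session

There is one attempt and no reset: what is moved stays moved. The work goes in short steps, Python scripts to look and compute and a tool call to move; the robot and the scene stay as the last step left them, time stands still between calls to the robot, and variables do not carry over. Pictures are saved under pics/ and viewed, at most 10 in all, crops included, and the job is handed in when it is done.

Besides the shell and the picture viewer there is one more tool, called after ">>>" in YAML: its name, and indented under it one key for each argument. drive_tool: Moves the arm, as the interface text tells. Its arguments: {"type":"object","properties":{"series":{"type":"array"},"newtons":{"type":"number"}},"required":["series"]}

```bash
mkdir -p pics; cat > h.py <<'E'
from rig import env, viewer
import numpy as np, cv2
def cloud(d):
    K=d["camera_matrix"];R=cv2.Rodrigues(np.array(d["rvec"]))[0];t=np.array(d["tvec"]).ravel()
    v,u=np.mgrid[:420,:560];z=d["depth"]
    c=np.stack([(u-K[0,2])/K[0,0]*z,(v-K[1,2])/K[1,1]*z,z],-1)
    return (c-t)@R
E
python3 - <<'E'
from h import *
a=viewer.get_image("top");b=viewer.get_image("scene")
for n,d in (("top",a),("scene",b)):
    cv2.imwrite(f"pics/{n}0.png",d["img"][...,::-1]); np.savez(f"{n}0.npz",P=cloud(d),img=d["img"],z=d["depth"])
s=env.observe();print(s["time_s"],s["position"],s["tool_rot"],s["ft_force"])
E
```

```text
0.1 [ 0.16712812 -0.5237088   0.23075178] [[ 9.52700575e-01  3.03910518e-01 -1.06605762e-04]
 [ 3.03910379e-01 -9.52699668e-01  1.35026824e-03]
 [ 3.08797446e-04 -1.31879993e-03 -9.99999083e-01]] [ 0.2756547   0.41069782 -0.03594968]
```

View pics/top0.png

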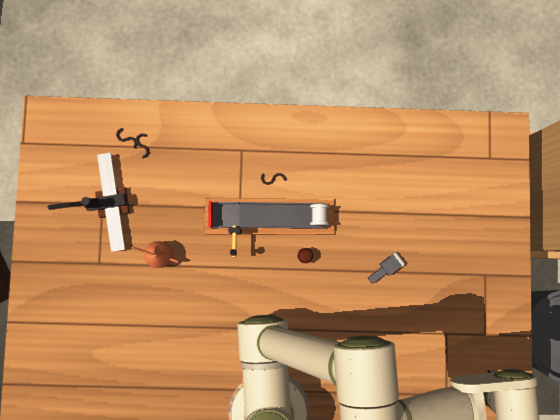

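View pics/scene0.png

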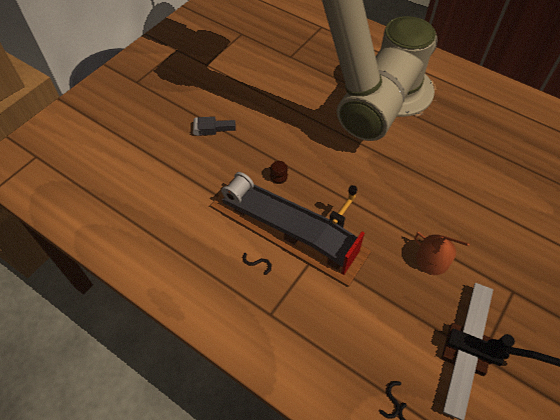

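The top view shows the red stop at (209,214), the roller at (319,214), the knob at (234,252) and the insulator at (306,256). The gutter's +x runs left, about world +y, and the keeper is on the robot's side. Next I'll get the gutter frame.

```bash
python3 - <<'E'
from h import *
for n in ("top","scene"):
    d=np.load(f"{n}0.npz");P=d["P"];im=d["img"].astype(int);r,g,b=im[...,0],im[...,1],im[...,2]
    print(n,"table z",np.median(P[...,2][(np.abs(P[...,0]-.3)<.05)&(np.abs(P[...,1])<.3)]))
    near=(P[...,0]>.25)&(P[...,0]<.75)&(abs(P[...,1])<.35)&(d["z"]>0)
    m=near&(r>110)&(g<50)&(b<60)&(P[...,2]>.06); q=P[m];print("red",len(q),q.mean(0),q.min(0),q.max(0))
    rr=near&(abs(r-g)<25)&(abs(g-b)<25)&(r>140)&(P[...,2]>.05);q=P[rr]
    print("roller",len(q),q.mean(0),q.min(0),q.max(0))
    # gutter: all points 27..75mm high in central region
    m=near&(P[...,2]>.025)&(P[...,2]<.085)&(abs(r-b)<30)&(r<120)
    k=m.astype(np.uint8);nl,L,S,C=cv2.connectedComponentsWithStats(k)
    i=1+np.argmax(S[1:,4]);q=P[L==i];c,(w,h),a=cv2.minAreaRect(q[:,:2].astype(np.float32));print("gutter",S[i],c,w,h,a, cv2.boxPoints((c,(w,h),a)).tolist())
    m=near&(P[...,2]>.10)&(P[...,2]<.135)&(r<60)&(P[...,0]<.56);q=P[m];print("knob",len(q),q.mean(0) if len(q) else 0,np.ptp(q,0))
d=np.load("top0.npz");P=d["P"]
for (u,v) in [(319,214),(234,252),(306,256),(209,214),(158,254)]: print((u,v),P[v,u])
E
```

```text
top table z 0.005652728954030378
red 15 [0.59534063 0.18880797 0.09685557] [0.5483841  0.18619998 0.07519277] [0.61981601 0.19025962 0.10523639]
roller 290 [ 0.59362579 -0.12749731  0.08345759] [ 0.26580643 -0.21577541  0.05343798] [0.62804173 0.12620817 0.66980091]
gutter [ 212  202  114   32 2193] (0.5852677226066589, 0.0177823007106781) 0.0918695330619812 0.339411199092865 3.631762742996216 [[0.528675377368927, 0.18423740565776825], [0.5501750111579895, -0.15449215471744537], [0.6418600678443909, -0.14867280423641205], [0.6203604340553284, 0.19005675613880157]]
knob 39 [0.40870644 0.07436664 0.12538965] [0.18927275 0.1479451  0.02283114]
scene table z 0.0025501377002868164
red 123 [0.58874286 0.19138787 0.09533964] [0.55054897 0.1864013  0.06205106] [0.6250729  0.19561994 0.10316332]
roller 266 [ 0.59505026 -0.12174537  0.07816821] [ 0.25551513 -0.14030102  0.05905965] [0.62664584 0.03464231 0.20029423]
gutter [ 221  172  136   96 4207] (0.5896671414375305, 0.013150885701179504) 0.09224548190832138 0.34768909215927124 2.7457149028778076 [[0.5352696180343628, 0.18458640575408936], [0.5519250631332397, -0.1627035140991211], [0.6440646648406982, -0.15828463435173035], [0.6274092197418213, 0.1890052855014801]]
knob 511 [0.32352478 0.04588691 0.11879357] [0.20973225 0.39458877 0.03481806]
(319, 214) [ 0.59576451 -0.13038583  0.08313176]
(234, 252) [0.47645752 0.11326907 0.11923676]
(306, 256) [ 0.47148787 -0.09714917  0.04999306]
(209, 214) [0.58514823 0.19179979 0.09428164]
(158, 254) [0.46474161 0.33475172 0.09145453]
```

```bash
python3 - <<'E'
from h import *
for n in ("top","scene"):
    d=np.load(f"{n}0.npz");P=d["P"];im=d["img"].astype(int);r,g,b=im[...,0],im[...,1],im[...,2]
    box=lambda x0,x1,y0,y1,z0,z1:(P[...,0]>x0)&(P[...,0]<x1)&(P[...,1]>y0)&(P[...,1]<y1)&(P[...,2]>z0)&(P[...,2]<z1)
    q=P[box(.5,.68,.17,.21,.06,.12)&(r>90)&(g<60)]
    print(n,"red",len(q),(q.min(0)+q.max(0))/2,cv2.minAreaRect(q[:,:2].astype(np.float32)))
    q=P[box(.5,.68,-.18,-.06,.065,.1)&(abs(r-b)<40)&(r>90)];print("roller",len(q),q.mean(0),cv2.minAreaRect(q[:,:2].astype(np.float32)))
    # dark gutter midline by y-bins
    dk=(abs(r-b)<35)&(r<110)
    L=[]
    for y in np.arange(-.08,.17,.01):
        q=P[box(.52,.66,y,y+.01,.025,.09)&dk]
        if len(q)>5: 
            L.append((y+.005,*np.percentile(q[:,0],[2,98])))
    L=np.array(L);k=(L[:,0]<.08); print(np.polyfit(L[k,0],L[k,1],1),np.polyfit(L[k,0],L[k,2],1)); print(np.round(L[::4],4).tolist())
    q=P[box(.44,.51,.07,.15,.108,.14)&(r<80)];print("knob",len(q),q.mean(0),q.min(0),q.max(0))
    q=P[box(.40,.52,.06,.16,.065,.1)&(r>100)&(b<90)];print("rod",len(q),cv2.minAreaRect(q[:,:2].astype(np.float32)) if len(q) else 0)
    q=P[box(.42,.53,-.16,-.04,.03,.08)];print("insul",len(q),q.min(0),q.max(0))
E
```

```text
top red 78 [0.58614492 0.18920356 0.08669605] ((0.5861586332321167, 0.1889406144618988), (0.07560018450021744, 0.006287067662924528), 2.1872856616973877)
roller 310 [ 0.59575895 -0.13167258  0.07970533] ((0.5957428812980652, -0.13165442645549774), (0.05981829762458801, 0.053049422800540924), 0.9247379302978516)
[-0.03683118  0.55590521] [-0.04207454  0.62625597]
[[-0.075, 0.5578, 0.6279], [-0.035, 0.5591, 0.628], [0.005, 0.5548, 0.6267], [0.045, 0.5583, 0.6239], [0.085, 0.5517, 0.6229], [0.125, 0.5347, 0.6217], [0.165, 0.5523, 0.6207]]
knob 27 [0.47620183 0.11643289 0.12351499] [0.47049632 0.10986379 0.11523401] [0.48218854 0.12447116 0.13097652]
rod 22 ((0.49263161420822144, 0.11226548254489899), (0.05344778671860695, 0.011298161000013351), 11.774297714233398)
insul 182 [ 0.45324564 -0.11618359  0.03207635] [ 0.49576483 -0.07341748  0.05863932]
scene red 171 [0.58755569 0.19046758 0.08213109] ((0.587460458278656, 0.19062092900276184), (0.07746577262878418, 0.008242002688348293), 1.7556228637695312)
roller 328 [ 0.59621787 -0.12556739  0.07869719] ((0.5969273447990417, -0.12725034356117249), (0.04434310644865036, 0.06059776619076729), 89.71318817138672)
[-0.02450556  0.55713993] [-0.03042479  0.63191268]
[[-0.075, 0.5584, 0.6342], [-0.035, 0.5584, 0.6332], [0.005, 0.558, 0.6319], [0.045, 0.5565, 0.6306], [0.085, 0.555, 0.629], [0.125, 0.5371, 0.628], [0.165, 0.5528, 0.6275]]
knob 65 [0.48043326 0.1177215  0.12025784] [0.47127433 0.10836295 0.10805901] [0.48904553 0.12543267 0.12731563]
rod 76 ((0.4915462136268616, 0.11647486686706543), (0.05537141487002373, 0.012832474894821644), 1.1129112243652344)
insul 216 [ 0.45775798 -0.11761431  0.03033703] [ 0.50022287 -0.07110244  0.05331159]
```

>>> drive_tool:
  series:
    - [[0.03,-0.01,0],-5,0]
    - [[0.07,-0.025,0],-12,0]
    - [[0.11,-0.04,0],-19,0]
    - [[0.15,-0.055,0],-26,0]
    - [[0.19,-0.07,0],-33,0]
    - [[0.23,-0.083,0],-40,0]
    - [[0.27,-0.097,0],-46,0]
    - [[0.31,-0.11,0],-52,0]
    - [[0.35,-0.125,0],-58,0]
    - [[0.39,-0.14,0],-63,0]
    - [[0.43,-0.155,0],-67,0]
    - [[0.46,-0.165,0.01],-70,0]
    - [[0.485,-0.174,0.03],-72,0]
    - [[0.5,-0.179,0.05],-73,0]
    - [[0.508,-0.182,0.07],-74,0]
    - [[0.511,-0.183,0.08],-74,0]
    - [[0.511,-0.183,0.08],-74,0]
    - [[0.511,-0.183,0.08],-74,0]

```text
time_s: 1.9
position: [0.5983, -0.1948, 0.152]
tool_rot: [[-0.029, 1.0, 0.001], [1.0, 0.029, -0.0], [-0.0, 0.001, -1.0]]
ft_force: [0.4, -1.0, 1.5]
grip_width: -0.0004
gripper_force: 0.0
```

>>> drive_tool:
  series:
    - [[0,0,0.02],0,0]
    - [[0,0,0.05],0,0]
    - [[0,0,0.08],0,0]
    - [[0,0,0.097],0,0]
    - [[0,0,0.099],0,0]
    - [[0,0,0.099],0,0]

```text
time_s: 2.5
position: [0.5987, -0.195, 0.0535]
tool_rot: [[-0.029, 1.0, 0.001], [1.0, 0.029, -0.001], [-0.001, 0.001, -1.0]]
ft_force: [0.3, 0.4, -0.0]
grip_width: 0.0003
gripper_force: 0.0
```

```bash
python3 - <<'E'
from h import *
d=viewer.get_image("scene");cv2.imwrite("pics/s1.png",cv2.resize(d["img"][120:320,180:420,::-1],(720,600),interpolation=cv2.INTER_CUBIC))
E
```

```text
(no output)
```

View pics/s1.png

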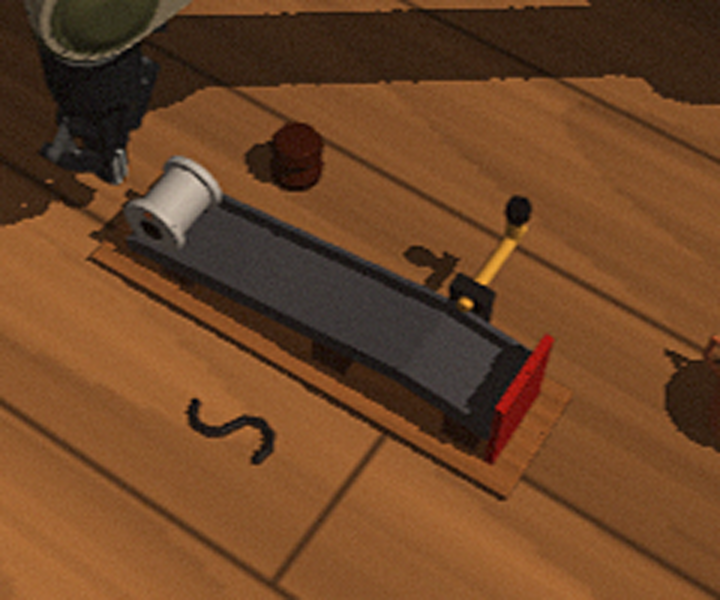

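>>> drive_tool:
  series:
    - [[0.006,0,0],0,0]
    - [[0.014,0,0],0,0]
    - [[0.02,0,0],0,0]
    - [[0.024,0,0],0,0]
    - [[0.027,0,0],0,0]
    - [[0.03,0,0],0,0]
    - [[0.034,0,-0.001],0,0]
    - [[0.038,0,-0.001],0,0]
    - [[0.043,0,-0.002],0,0]
    - [[0.048,0,-0.002],0,0]
    - [[0.053,0,-0.003],0,0]
    - [[0.058,0,-0.004],0,0]
    - [[0.062,0,-0.004],0,0]

```text
time_s: 3.85
position: [0.5966, -0.1318, 0.0565]
tool_rot: [[-0.03, 1.0, 0.0], [1.0, 0.03, -0.0], [-0.0, 0.0, -1.0]]
ft_force: [0.5, -0.8, 2.1]
grip_width: -0.0001
gripper_force: 0.9
```

```bash
python3 - <<'E'
from h import *
d=viewer.get_image("scene");cv2.imwrite("pics/s2.png",cv2.resize(d["img"][140:280,200:380,::-1],(720,560),interpolation=cv2.INTER_CUBIC))
E
```

```text
(no output)
```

View pics/s2.png

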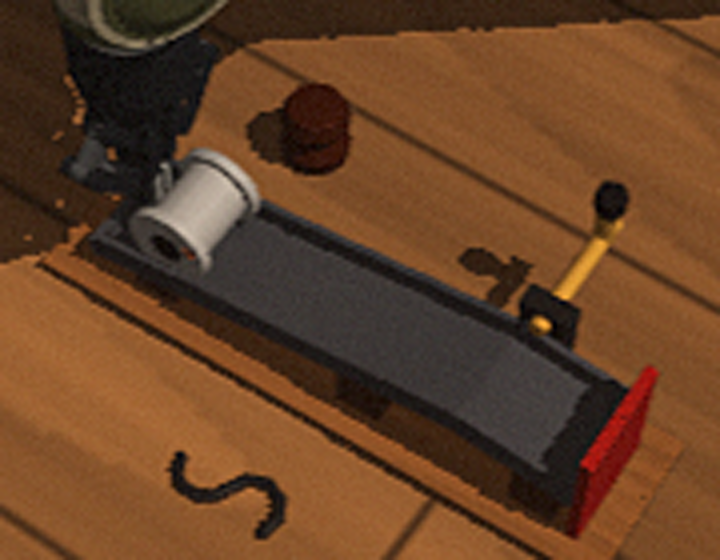

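The finger at (150,190) is against the core and the roller has come off the lip. I'll keep pushing.

>>> drive_tool:
  series:
    - [[0.005,0,-0.001],0,0]
    - [[0.01,0,-0.001],0,0]
    - [[0.015,0,-0.002],0,0]
    - [[0.02,0,-0.0025],0,0]
    - [[0.025,0,-0.003],0,0]
    - [[0.03,0,-0.0035],0,0]
    - [[0.035,0,-0.0045],0,0]
    - [[0.04,0,-0.005],0,0]
    - [[0.045,0,-0.0055],0,0]
    - [[0.05,0,-0.006],0,0]
    - [[0.055,0,-0.007],0,0]
    - [[0.06,0,-0.0075],0,0]
    - [[0.065,0,-0.008],0,0]
    - [[0.07,0,-0.0085],0,0]
    - [[0.075,0,-0.009],0,0]
    - [[0.08,0,-0.01],0,0]
    - [[0.085,0,-0.0105],0,0]
    - [[0.09,0,-0.011],0,0]
    - [[0.095,0,-0.0115],0,0]
    - [[0.1,0,-0.0125],0,0]

```text
time_s: 5.9
position: [0.5935, -0.032, 0.0688]
tool_rot: [[-0.029, 1.0, -0.0], [1.0, 0.029, 0.0], [0.0, -0.0, -1.0]]
ft_force: [0.9, -0.8, 0.7]
grip_width: -0.0003
gripper_force: 0.9
```

>>> drive_tool:
  series:
    - [[0.005,0,-0.001],0,0]
    - [[0.01,0,-0.001],0,0]
    - [[0.015,0,-0.002],0,0]
    - [[0.02,0,-0.0025],0,0]
    - [[0.025,0,-0.003],0,0]
    - [[0.03,0,-0.0035],0,0]
    - [[0.035,0,-0.0045],0,0]
    - [[0.04,0,-0.005],0,0]
    - [[0.045,0,-0.0055],0,0]
    - [[0.05,0,-0.006],0,0]
    - [[0.055,0,-0.007],0,0]
    - [[0.06,0,-0.0075],0,0]
    - [[0.065,0,-0.008],0,0]
    - [[0.07,0,-0.0085],0,0]
    - [[0.075,0,-0.009],0,0]
    - [[0.08,0,-0.01],0,0]
    - [[0.083,0,-0.01],0,0]

```text
time_s: 7.6
position: [0.5911, 0.0511, 0.0789]
tool_rot: [[-0.03, 1.0, 0.0], [1.0, 0.03, 0.0], [0.0, 0.0, -1.0]]
ft_force: [0.5, -2.2, -0.1]
grip_width: -0.0
gripper_force: 1.0
```

```bash
python3 - <<'E'
from h import *
d=viewer.get_image("scene");cv2.imwrite("pics/s3.png",cv2.resize(d["img"][140:280,220:400,::-1],(720,560),interpolation=cv2.INTER_CUBIC))
E
```

```text
(no output)
```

View pics/s3.png

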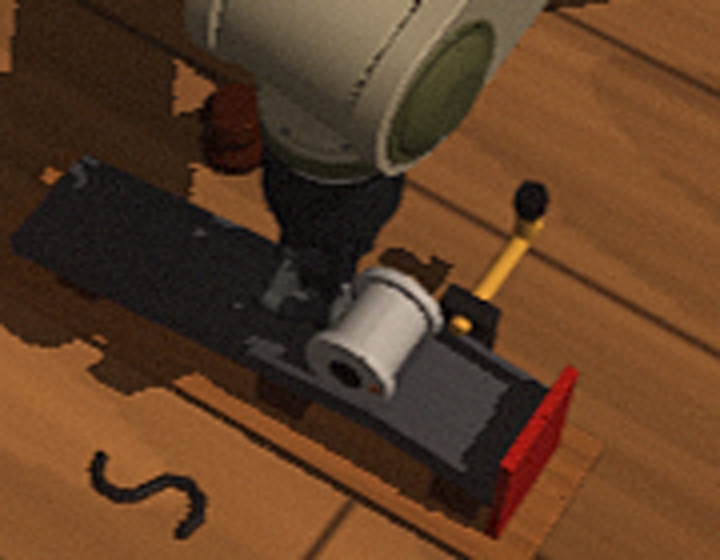

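The roller, at (375,330), sits just before the crest with the finger behind it. I'll push it over slowly.

>>> drive_tool:
  series:
    - [[0.003,0,0],0,0]
    - [[0.006,0,-0.001],0,0]
    - [[0.009,0,-0.001],0,0]
    - [[0.012,0,-0.0015],0,0]
    - [[0.015,0,-0.002],0,0]
    - [[0.018,0,-0.002],0,0]
    - [[0.021,0,-0.002],0,0]
    - [[0.024,0,-0.002],0,0]
    - [[0.027,0,-0.002],0,0]
    - [[0.03,0,-0.002],0,0]
    - [[0.032,0,-0.002],0,0]
    - [[0.034,0,-0.002],0,0]
    - [[0.034,0,-0.002],0,0]
    - [[0.034,0,-0.002],0,0]
    - [[0.034,0,-0.002],0,0]
    - [[0.034,0,-0.002],0,0]
    - [[0.034,0,-0.002],0,0]
    - [[0.034,0,-0.002],0,0]
    - [[0.034,0,-0.002],0,0]
    - [[0.034,0,-0.002],0,0]

```text
time_s: 9.65
position: [0.5901, 0.0845, 0.0808]
tool_rot: [[-0.03, 1.0, 0.0], [1.0, 0.03, -0.0], [-0.0, 0.0, -1.0]]
ft_force: [-0.7, -0.2, -0.4]
grip_width: 0.0001
gripper_force: 0.0
```

```bash
python3 - <<'E'
from h import *
d=viewer.get_image("scene");cv2.imwrite("pics/s4.png",cv2.resize(d["img"][140:280,220:400,::-1],(720,560),interpolation=cv2.INTER_CUBIC))
E
```

```text
(no output)
```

View pics/s4.png

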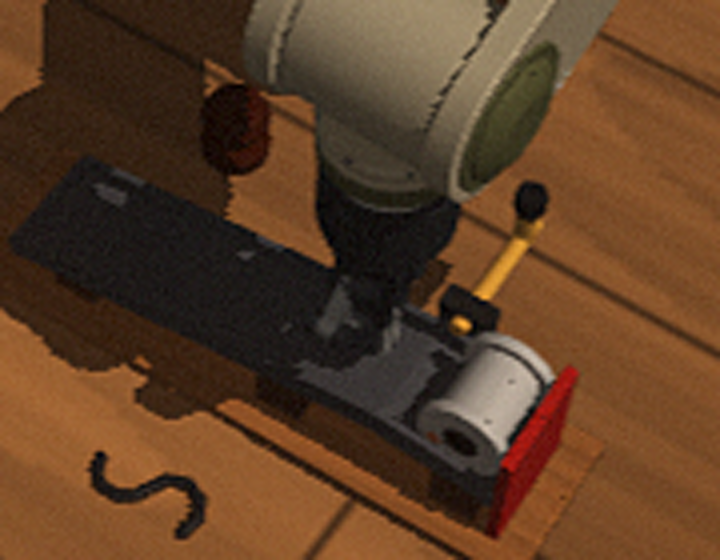

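The roller, at (490,390), is seated against the red stop and the keeper is still open. Next I'll go up, over and behind the knob.

>>> drive_tool:
  series:
    - [[0,0,-0.03],0,0]
    - [[0,0,-0.07],0,0]
    - [[0,0,-0.11],0,0]
    - [[0.01,-0.03,-0.12],0,0]
    - [[0.018,-0.065,-0.12],0,0]
    - [[0.025,-0.1,-0.12],0,0]
    - [[0.03,-0.135,-0.12],0,0]
    - [[0.035,-0.16,-0.12],0,0]
    - [[0.035,-0.167,-0.11],0,0]
    - [[0.035,-0.167,-0.08],0,0]
    - [[0.035,-0.167,-0.05],0,0]
    - [[0.035,-0.167,-0.032],0,0]
    - [[0.035,-0.167,-0.028],0,0]
    - [[0.035,-0.167,-0.028],0,0]
    - [[0.035,-0.167,-0.028],0,0]

```text
time_s: 11.2
position: [0.4227, 0.1146, 0.1097]
tool_rot: [[-0.03, 1.0, 0.002], [1.0, 0.03, -0.0], [-0.0, 0.002, -1.0]]
ft_force: [0.4, 0.1, 0.7]
grip_width: -0.0004
gripper_force: 0.0
```

```bash
python3 - <<'E'
from h import *
d=viewer.get_image("scene");cv2.imwrite("pics/s5.png",cv2.resize(d["img"][140:280,220:400,::-1],(720,560),interpolation=cv2.INTER_CUBIC))
E
```

```text
(no output)
```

View pics/s5.png

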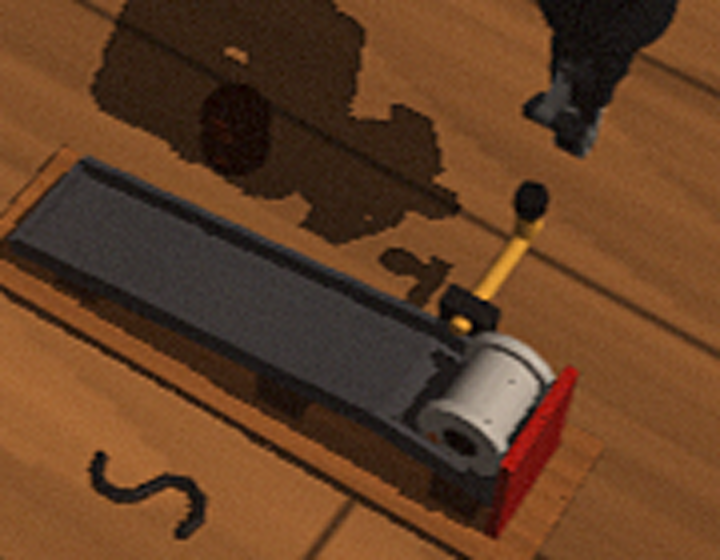

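The finger is behind the knob, which is at (530,200). I'll push it.

>>> drive_tool:
  series:
    - [[0,0.006,0],0,0]
    - [[0,0.012,0],0,0]
    - [[0,0.018,0],0,0]
    - [[0,0.022,0],0,0]
    - [[0,0.026,0],0,0]
    - [[0,0.03,0],0,0]
    - [[0,0.034,0],0,0]
    - [[0,0.038,0],0,0]
    - [[0,0.042,0],0,0]
    - [[0,0.046,0],0,0]
    - [[0,0.05,0],0,0]
    - [[0,0.054,0],0,0]
    - [[0,0.058,0],0,0]
    - [[0,0.062,0],0,0]
    - [[0,0.062,0],0,0]

```text
time_s: 12.75
position: [0.4848, 0.1164, 0.1088]
tool_rot: [[-0.029, 1.0, 0.001], [1.0, 0.029, 0.0], [0.0, 0.001, -1.0]]
ft_force: [0.2, 0.3, 1.1]
grip_width: 0.0001
gripper_force: 0.0
```

```bash
python3 - <<'E'
from h import *
d=viewer.get_image("scene");cv2.imwrite("pics/s6.png",cv2.resize(d["img"][140:280,220:400,::-1],(720,560),interpolation=cv2.INTER_CUBIC))
E
```

```text
(no output)
```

View pics/s6.png

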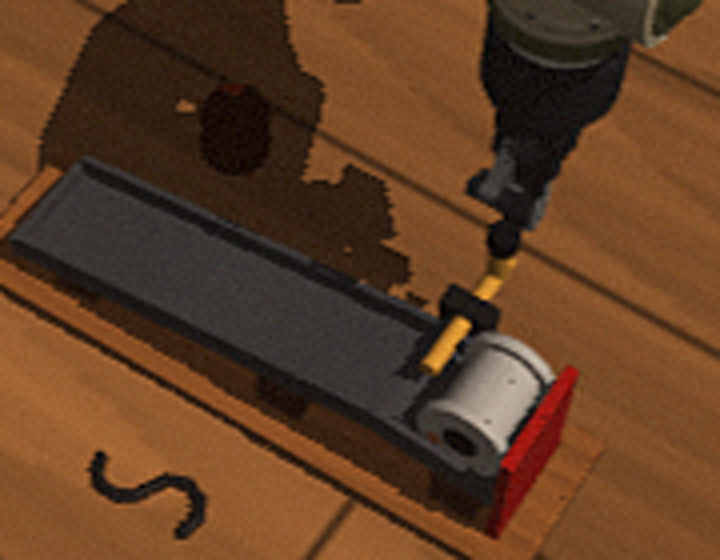

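The bolt is partly across, with its tip at (430,362) and the knob at (505,240). I'll continue.

>>> drive_tool:
  series:
    - [[0,0.004,0],0,0]
    - [[0,0.008,0],0,0]
    - [[0,0.011,0],0,0]
    - [[0,0.013,0],0,0]

```text
time_s: 13.2
position: [0.4958, 0.1168, 0.1086]
tool_rot: [[-0.03, 1.0, -0.004], [1.0, 0.03, -0.0], [-0.0, -0.004, -1.0]]
ft_force: [-13.3, -1.3, 9.3]
grip_width: -0.0001
gripper_force: 6.9
```

```bash
python3 - <<'E'
from h import *
d=viewer.get_image("scene");P=cloud(d);r=d["img"][...,0].astype(int);b=d["img"][...,2].astype(int)
m=(r>130)&(b<70)&(P[...,2]>.07)&(P[...,2]<.1)&(abs(P[...,1]-.115)<.03)&(P[...,0]>.47)&(P[...,0]<.62)
q=P[m]-[.5919,.021,0];gy=-q[:,0]*.9995-q[:,1]*.03;print(len(q),gy.min(),gy.max(),P[m].mean(0))
m=(r<45)&(P[...,2]>.105)&(P[...,2]<.127)&(abs(P[...,1]-.117)<.012)&(P[...,0]>.49)&(P[...,0]<.55)
q=P[m]-[.5919,.021,0];gy=-q[:,0]*.9995-q[:,1]*.03;print("knob front",len(q),gy.min(),gy.max());print(env.observe()["ft_force"])
E
```

```text
95 -0.009682322114783305 0.080071599135407 [0.56531223 0.12083802 0.08413777]
knob front 74 0.05850512233177143 0.08670515965397868
[-10.11052362  -0.97481209   6.17062299]
```

Force rose to 13 N, the knob's front is at y ≈ 59 and the tip at −10, so the bolt is at its end stop. I'll back off.

>>> drive_tool:
  series:
    - [[0,-0.01,0],0,0]
    - [[0,-0.03,0],0,0]
    - [[0,-0.05,0],0,0]
    - [[0,-0.06,-0.03],0,0]
    - [[0,-0.06,-0.07],0,0]
    - [[0,-0.06,-0.1],0,0]
    - [[0,-0.06,-0.1],0,0]
    - [[0,-0.06,-0.1],0,0]

```text
time_s: 14.05
position: [0.4372, 0.1151, 0.209]
tool_rot: [[-0.03, 1.0, 0.002], [1.0, 0.03, 0.0], [-0.0, 0.002, -1.0]]
ft_force: [-1.0, 0.2, 0.1]
grip_width: 0.0003
gripper_force: 0.0
```

```bash
python3 - <<'E'
from h import *
d=viewer.get_image("scene");cv2.imwrite("pics/s7.png",cv2.resize(d["img"][140:280,220:400,::-1],(720,560),interpolation=cv2.INTER_CUBIC))
E
```

```text
(no output)
```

View pics/s7.png

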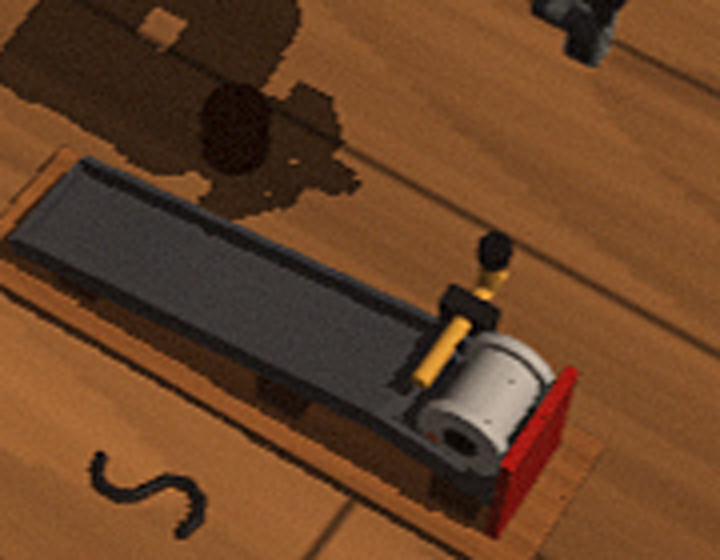

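The bolt is across behind the seated roller, with the knob at (495,250) and the tip at (422,378). I'll check the knob's travel numerically before handing in.

```bash
python3 - <<'E'
from h import *
for P,im in ((cloud(d:=viewer.get_image("scene")),d["img"]),(np.load("scene0.npz")["P"],np.load("scene0.npz")["img"])):
    q=P[(P[...,0]>.44)&(P[...,0]<.56)&(abs(P[...,1]-.115)<.04)&(P[...,2]>.109)&(P[...,2]<.14)&(im[...,0]<80)]
    print(len(q),q.mean(0),q.min(0),q.max(0))
E
```

```text
68 [0.52285841 0.11886477 0.12068843] [0.51079862 0.109666   0.10921312] [0.53065522 0.12721306 0.12645599]
63 [0.48037033 0.11763739 0.1206389 ] [0.47127433 0.10836295 0.10946803] [0.48904553 0.12543267 0.12731563]
```

```bash
python3 -c "
from rig import env
print(env.close_job())"
```

```text
the job is handed in; nothing more can be done
None
```

The job is handed in, with no verdict returned. The camera shows the roller seated against the red stop, the keeper moved about 42 mm to its end stop behind it, and the arm clear. I did not re-measure the bystanders, but nothing came near them.

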